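# Flip down the kickstand and hold the bike frame upright

## Robot

A 6-joint arm with a two-finger parallel gripper is mounted at the origin on a cart in front of the work surface, level with it; the furniture and walls round the work are solid. World frame = base frame: x ahead of the robot, y to its left, z up, the work surface at z = 0. Lengths are in mm, angles in rad, forces in N, time in s.
With the tool pointing down it reaches from about 275 to 825 mm from the base axis. Payload 4.9 kg.
Tool frame: the origin (TCP) lies midway between the tips of the shut fingers; the grasp point (between the pads) lies 19 mm behind it; z points along the fingers, y is the line along which they close (so a half turn about z gives the same grasp; the last joint's range is limited). The gripper opens to 85 mm and grips with 20 to 120 N. Pads are 22 mm wide; open, the fingers measure 114 mm over their backs; the gripper's body (76 mm by 85 mm) begins 54 mm behind the grasp point. The pads swing forward as they close: fully open they stand 13 mm farther back than shut.
Start: joints at [1.076, 0.326, -0.193, 1.052, 0, 1.437], TCP at [194.158, 514.608, 231.281] pointing down, gripper open.
Joint ranges: [-2.65, 2.65], [-0.97, 1.79], [-1.3, 1.35], [-1.93, 2.1], [-1.47, 1.37], [-3.14, 3.14]. Speed limits (rad/s): [2.57, 2.57, 3.14, 3.14, 3.14, 3.14].

## Interface

Orientations are given as a unit quaternion [w, x, y, z].
In Python, from rig import get_obs, read_camera, calibration, hand_in, boxes_of gives the robot as it stands.
- The arm moves only by the tool arm_command, never from a script. Its arguments are lists of equal length, an entry for each row: "travel": the shift along the world's x, y, z in m, a list of three; "rot": the turn, a rotation vector about the world's x, y, z in degrees, a list of three; "gripper": the finger opening in m, from 0 to 0.0854. A call has 1 to 10 rows; each row is the pose to reach, as a shift and turn from the pose commanded when the call began; what a row does not reach only later rows make up. A row lasts 1/8 s, in which the tool goes at most 62.5 mm and 10.7 degrees, less where a joint would pass 70% of its speed; a pose out of reach is approached as far as the arm can. A call with a gripper value outside its range is refused whole. The fingers move at their own pace and stop on an object; the grip force is fixed at half the most. Time passes only in rows, so rows that repeat a pose let the fingers close. It gives the time, the measured TCP pose, the force, the opening and the grip force at its end, in the units of the state.
- get_obs(): the state, without advancing time (a new reading comes with each control period).
- read_camera(name): name is "scene" or "side" or "wrist"; returns the picture (480x640x3 uint8, red, green, blue); there is no depth.
- calibration(name): a dict with "K" (3x3 intrinsics, pixels), "dist" ([k1, k2, p1, p2, k3] as OpenCV has them; the pictures are not rectified), "world_from_camera" (4x4, takes a point from camera to world coordinates); the wrist camera has in their place "tool_from_camera" (4x4, takes a point from camera to tool coordinates, whose origin is the TCP and whose axes are the flange's). Camera axes: x right, y down, z forward; pixel columns grow to the right and rows downward; lengths in mm; the calibration is good to about 2 mm. A picture is of the moment at which its call begins: read the wrist's pose just before it. calibration takes no time and is no camera call.
- hand_in(): hands the job in; it is judged then, once.
Trained networks look in the newest picture that a camera, given by its name, has taken for a name from the list of things; names that differ only in an ending like _2 or _b are one class to them, and where a whole thing is asked for, a point or a joint stands for the part that bears it (a point fixed in the world has none). Each returns a list of dicts, best first, with "conf" (0 to 1); they miss things now and then, are a little off and sometimes report something else, mostly with a low value. They report only what shows in the picture. A call takes as long as a camera call.
- boxes_of(query, camera): "extent" ([centre column, centre row, width, height] in pixels, round what is visible of it).
The state is a dict: "t": time; "joints": joint angles; "qd": joint speeds; "tau": joint torques, N m; "ee_pos": TCP position; "orientation": TCP orientation; "force": force on the tool from outside, world axes, zero at the start; "torque": the same for the moment, N m; "width": finger opening in mm; "grip_force": force on a finger pad.
Only numpy, scipy, OpenCV 4.12 (cv2) and the standard library are available. Lean on these libraries where they do the work, as an engineer would, in place of code of your own. Each camera call takes 0.05 s, during which the arm holds its last target. There are 200 camera calls.

## Task

The blue bike frame stub is leaning back on its rest. While it leans there, flip its kickstand all the way down until it snaps over centre against its stop, then take the frame in the gripper, bring it upright and finish while still holding it there, so that I can check the gap under the kickstand's foot: do not let go, and do not let it lean on the rest or the kickstand. Leave the tools and wood lying round it where they are.

Things in the scene. Friction and masses are not known exactly. Their poses are not given: they have to be found in the camera images.
- cradle: Dark steel fixture plate fixed to the table, 180 x 260 x 10 mm (x, y, z), placed and turned (to 23 degrees) differently each time; origin at the centre of its underside. The frame's roll axis runs along its y, 35 mm above the origin, in two grey lugs (y = +-98 mm, 51 mm high). A steel rest with rubber pad (x = 58 to 85, y = 50 mm, 155 mm high) stands on its +x side, away from the robot.
- bike_frame: Blue tube frame stub, 0.7 kg; origin on the roll axis, y along it, z up the 28 mm seat tube (y = 50, to z = 197 mm). Swings about y only, freely: upright when z is vertical. Starts leaning 0.40 rad to the cradle's +x, on the rest; goes 0.16 rad the other way, where the lowered kickstand's foot meets the plate. Let go, it falls either way. Low hub at y = -60, to z = 81 mm.
- top_tube_grip (a point): Point on the axis of the round blue top tube, 25 mm in diameter, which runs forward (along the frame's y) from the seat tube with a free end and free space all round: the place to hold the frame. In the frame at (0, 115, 165) mm; the free length is 38 mm either side of the point.
- kickstand (a joint): Kickstand angle: 0 = folded (at the start), leg along the frame's -y; it grows as the leg turns about the frame's x, foot moving down toward the plate (frame -z at 1.57); 1.75 = fully down on its stop. An over-centre spring drives it back to 0 below about 0.7 rad and on to 1.75 above that. Pressing down near the foot takes about 2 to 4 N.
- kickstand_pivot (a point): Centre of the kickstand's pivot, on the robot's side of the frame, in the frame at (-60, 16, 95) mm. A small steel tension spring on two posts runs along the leg's outer side here, from 25 mm ahead of the pivot to 30 mm down the leg, standing out 22 mm: press the leg beyond it, toward the foot.
- kickstand_foot (a point): End of the kickstand leg, the centre of its black rubber foot (18 mm thick), 107 mm from the pivot; the aluminium leg is a 12 mm round bar. The space above and outside the folded leg is free; the leg lies 20 mm outside the hub's axle nut.
- hex_key: Bystander: loose black hex key lying right of the fixture, 32 x 92 x 6 mm.
- screwdriver_1: Bystander: loose screwdriver with yellow handle, left of the fixture, 28 x 211 x 27 mm.
- sanding_block: Bystander: loose brown sanding block, right and near, 60 x 100 x 34 mm.
- offcut_2: Bystander: loose brown wood offcut, left and far, 42 x 100 x 22 mm.

How it is judged:
By the outcome, as a careful person would: the job done as asked, in the order asked, and still so for the second after the job is handed in, while the arm keeps its last pose, push and grip.
It also fails if it takes over 48 s, if anything falls off the work surface, if the arm or the gripper's body presses on something with over 40 N, if the wrist force passes 120 N, or if a joint passes its speed limit or range.

## Working session

There is one attempt and no reset: what is moved stays moved. The work goes in short steps, Python scripts to look and compute and a tool call to move; the robot and the scene stay as the last step left them, time stands still between calls to the robot, and variables do not carry over. Pictures are saved under pics/ and viewed, at most 10 in all, crops included, and the job is handed in when it is done.

Besides the shell and the picture viewer there is one more tool, called after "Request:" as name(argument=value, ...) on one line, values as JSON. arm_command: Moves the arm, as the interface text tells. Its arguments: {"type":"object","properties":{"travel":{"type":"array","items":{"type":"array","items":{"type":"number"}}},"rot":{"type":"array","items":{"type":"array","items":{"type":"number"}}},"gripper":{"type":"array","items":{"type":"number"}}},"required":["travel","rot","gripper"]}

```bash
mkdir -p pics; ls
python3 - <<'E'
from rig import *
import cv2,numpy as np
o=get_obs();print({k:np.round(o[k],3).tolist() for k in('t','ee_pos','orientation','width')})
for n in('scene','side'):
    cv2.imwrite(f'pics/{n}0.png',read_camera(n)[:,:,::-1])
    c=calibration(n);print(n,np.round(c['K'],1).tolist(),c['dist'],np.round(c['world_from_camera'],3).tolist())
    for q in('cradle','bike_frame','kickstand','kickstand_foot','top_tube_grip'):
        print(q,[(np.round(b['extent']).tolist(),round(b['conf'],2)) for b in boxes_of(q,n)[:2]])
E
```

```text
pics
{'t': 0.0, 'ee_pos': [193.852, 514.072, 230.488], 'orientation': [-0.0, 0.179, 0.984, -0.001], 'width': 85.837}
scene [[524.2, 0.0, 316.3], [0.0, 524.2, 245.2], [0.0, 0.0, 1.0]] [0.05084982 0.         0.         0.         0.        ] [[0.479, -0.629, 0.613, -372.612], [-0.878, -0.353, 0.324, -509.86], [0.013, -0.693, -0.721, 1245.264], [0.0, 0.0, 0.0, 1.0]]
cradle [([340.0, 271.0, 95.0, 104.0], 0.82)]
bike_frame [([335.0, 255.0, 88.0, 73.0], 0.59)]
kickstand [([356.0, 263.0, 43.0, 10.0], 0.7)]
kickstand_foot [([357.0, 262.0, 44.0, 15.0], 0.65), ([335.0, 254.0, 87.0, 74.0], 0.16)]
top_tube_grip []
side [[445.4, 0.0, 315.0], [0.0, 445.4, 244.6], [0.0, 0.0, 1.0]] [-0.09246484  0.          0.          0.          0.        ] [[0.933, -0.202, 0.296, 227.848], [-0.358, -0.562, 0.745, -818.474], [0.016, -0.802, -0.597, 765.986], [0.0, 0.0, 0.0, 1.0]]
cradle [([334.0, 278.0, 123.0, 156.0], 0.61)]
bike_frame [([342.0, 261.0, 70.0, 116.0], 0.72)]
kickstand [([340.0, 271.0, 46.0, 34.0], 0.87)]
kickstand_foot [([341.0, 271.0, 41.0, 38.0], 0.68)]
top_tube_grip [([341.0, 258.0, 70.0, 121.0], 0.78)]
```

Run:
```python
import cv2
a=cv2.imread('pics/scene0.png')[180:360,240:440];b=cv2.imread('pics/side0.png')[180:380,240:440]
cv2.imwrite('pics/a.png',cv2.resize(a,None,fx=3.3,fy=3.3,interpolation=2));cv2.imwrite('pics/b.png',cv2.resize(b,None,fx=3,fy=3,interpolation=2))
```

```text
(no output)
```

View pics/a.png

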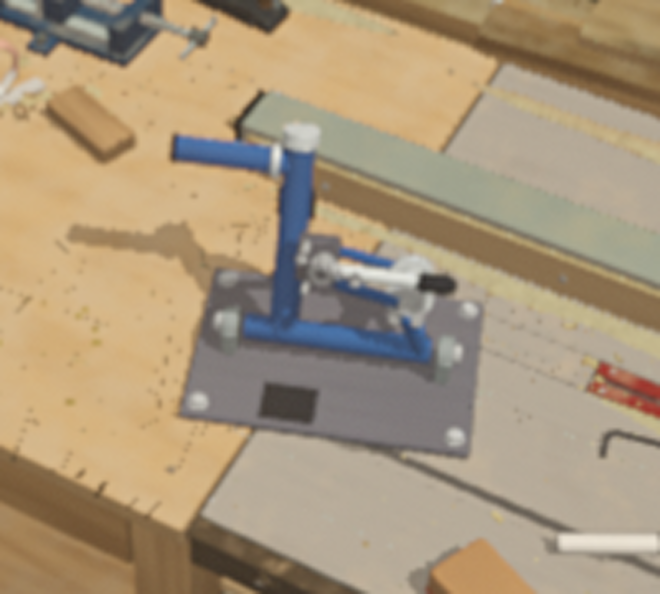

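View pics/b.png

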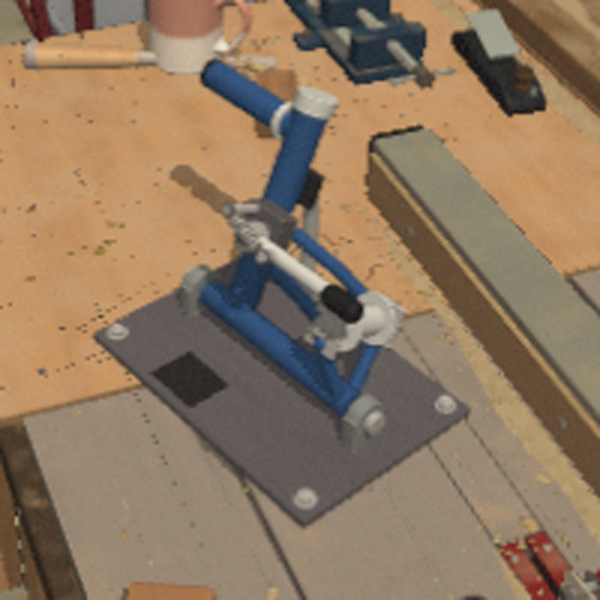

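View pics/scene0.png

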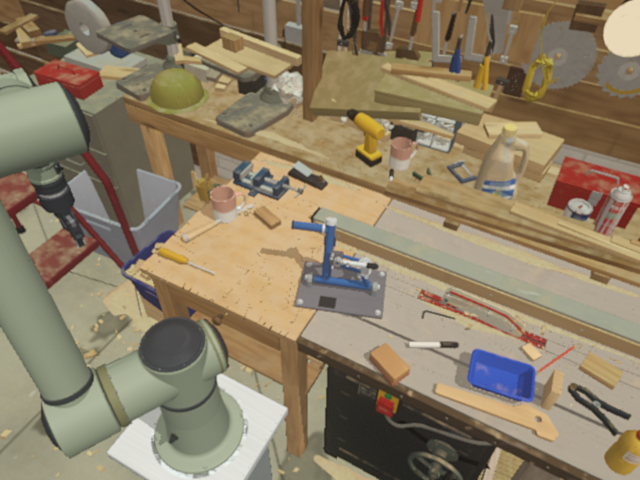

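The scene picture shows the plate corners at crop (180,413), (468,455), (482,303), the tube's free end at (175,147) and the foot at (437,283). The side picture shows the corners at (97,337), (305,520), (468,410), the free end at (207,73) and the foot at (343,301). I'll fit the cradle pose to these.

```bash
cat > h.py <<'E'
from rig import *
import cv2,numpy as np
from scipy.optimize import least_squares
from scipy.spatial.transform import Rotation as R
def proj(n,P):
    c=calibration(n);T=np.linalg.inv(c['world_from_camera'])
    return cv2.projectPoints(np.asarray(P,float),cv2.Rodrigues(T[:3,:3])[0],T[:3,3],np.array(c['K']),np.array(c['dist']))[0][:,0]
def cw(p,P): return R.from_euler('z',p[2]).apply(np.atleast_2d(P))+[p[0],p[1],0]
def fw(p,P,lean=.4): return cw(p,R.from_euler('y',lean).apply(np.atleast_2d(P))+[0,0,35])
E
python3 - <<'E'
from h import *
F=[(0,153,165),(0,50,197),(-60,-91,95)]
C=[(-90,130,10),(-90,-130,10),(90,-130,10),(0,104,35),(0,-104,35)]
obs={'scene':(3.3,[(175,147),(302,133),(437,283),(180,413),(468,455),(482,303),(222,322),(456,350)]),
'side':(3,[(207,73),(318,100),(343,301),(97,337),(305,520),(468,410),(190,287),(374,421)])}
def res(p):
    P=np.vstack([fw(p,F),cw(p,C)])
    return np.concatenate([(proj(n,P)-((np.array(u)+.5)/s-.5+[240,180])).ravel() for n,(s,u) in obs.items()])
s=least_squares(res,[550,0,0],loss='soft_l1',x_scale=[100,100,.1]);p=s.x
print(p,np.degrees(p[2]));print(np.round(s.fun if 0 else res(p).reshape(2,-1,2),1).tolist())
np.save('p.npy',p)
print('pivot,foot,grip lean,grip up',fw(p,[(-60,16,95),(-60,-91,95),(0,115,165)]).round(),fw(p,(0,115,165),0).round())
print('axes',cw(p,[[1,0,0],[0,1,0]])-[p[0],p[1],0])
E
```

```text
[ 5.56529047e+02 -1.06757085e+02  3.44285117e-01] 19.726084148967683
[[[1.6, 1.1], [-0.8, -0.9], [2.7, 0.7], [-0.8, 0.7], [0.5, -0.1], [0.2, -0.5], [0.3, 0.8], [-1.7, 1.2]], [[2.8, 1.3], [-1.0, -2.2], [2.6, 2.6], [-2.4, -1.7], [-0.2, 0.2], [0.7, -1.8], [1.0, -2.4], [-1.6, -1.1]]]
pivot,foot,grip lean,grip up [[ 534.  -98.  146.]
 [ 570. -199.  146.]
 [ 578.   23.  187.]] [[518.   1. 200.]]
axes [[ 0.94131698  0.33752383  0.        ]
 [-0.33752383  0.94131698  0.        ]]
```

Request:
arm_command(travel=[[0.03,-0.03,0.045],[0.06,-0.07,0.08],[0.09,-0.125,0.11],[0.12,-0.18,0.11],[0.15,-0.23,0.11],[0.18,-0.285,0.11],[0.21,-0.34,0.11],[0.24,-0.39,0.11],[0.26,-0.445,0.11],[0.28,-0.5,0.11]], rot=[[0,0,-5],[0,0,-10],[0,0,-15],[0,0,-20],[0,0,-25],[0,0,-30],[0,0,-35],[0,0,-40],[0,0,-45],[0,0,-49.7]], gripper=[0,0,0,0,0,0,0,0,0,0])

```text
t: 1.85
ee_pos: [474.7, 12.7, 341.5]
orientation: [0.0, 0.577, 0.816, 0.0]
force: [0.4, 1.1, 0.7]
width: 0.1
grip_force: 0.0
```

Request:
arm_command(travel=[[0.02,-0.05,0],[0.04,-0.1,0],[0.06,-0.15,0],[0.06,-0.17,0],[0.06,-0.17,0],[0.06,-0.17,0],[0.06,-0.17,0]], rot=[[0,0,0],[0,0,0],[0,0,0],[0,0,0],[0,0,0],[0,0,0],[0,0,0]], gripper=[0,0,0,0,0,0,0])

```text
t: 2.72
ee_pos: [534.0, -154.0, 341.7]
orientation: [0.0, 0.576, 0.818, 0.0]
force: [-0.4, 0.8, -0.6]
width: -0.3
grip_force: 0.0
```

Run:
```python
from h import *
o=get_obs();print({k:np.round(o[k],3).tolist() for k in('t','ee_pos','orientation','width','joints','force')})
im=read_camera('wrist');cv2.imwrite('pics/w1.png',im[:,:,::-1])
c=calibration('wrist');print(np.round(c['K'],1).tolist(),c['dist'],np.round(c['tool_from_camera'],3).tolist())
q=o['orientation'];T=np.eye(4);T[:3,:3]=R.from_quat([q[1],q[2],q[3],q[0]]).as_matrix();T[:3,3]=o['ee_pos']
W=T@np.array(c['tool_from_camera']);np.save('W1.npy',W);V=np.linalg.inv(W)
p=np.load('p.npy')
P=np.vstack([fw(p,[(-60,16,95),(-60,-91,95),(0,50,197),(0,153,165)]),cw(p,[(-90,130,10),(-90,-130,10),(90,-130,10),(90,130,10)])])
print(cv2.projectPoints(P,cv2.Rodrigues(V[:3,:3])[0],V[:3,3],np.array(c['K']),np.array(c['dist']))[0][:,0].round().tolist())
for q in('kickstand','kickstand_foot','bike_frame'): print(q,[(np.round(b['extent']).tolist(),round(b['conf'],2)) for b in boxes_of(q,'wrist')[:2]])
```

```text
{'t': 2.725, 'ee_pos': [533.961, -154.032, 341.694], 'orientation': [0.0, 0.576, 0.818, 0.0], 'width': -0.289, 'joints': [-0.414, 0.291, 0.039, 1.318, 0.0, 0.813], 'force': [-0.415, 0.764, -0.616]}
[[353.3, 0.0, 318.4], [0.0, 353.3, 237.2], [0.0, 0.0, 1.0]] [-0.00255507  0.          0.          0.          0.        ] [[-0.0, -0.957, -0.291, 74.107], [1.0, -0.0, 0.0, 0.817], [-0.0, -0.291, 0.957, -142.947], [0.0, 0.0, 0.0, 1.0]]
[[338.0, 153.0], [336.0, 261.0], [476.0, 111.0], [460.0, -40.0], [274.0, 49.0], [281.0, 252.0], [407.0, 252.0], [423.0, 50.0]]
kickstand [([337.0, 208.0, 31.0, 128.0], 0.55)]
kickstand_foot [([335.0, 203.0, 32.0, 130.0], 0.56)]
bike_frame [([409.0, 136.0, 184.0, 270.0], 0.89)]
```

View pics/w1.png

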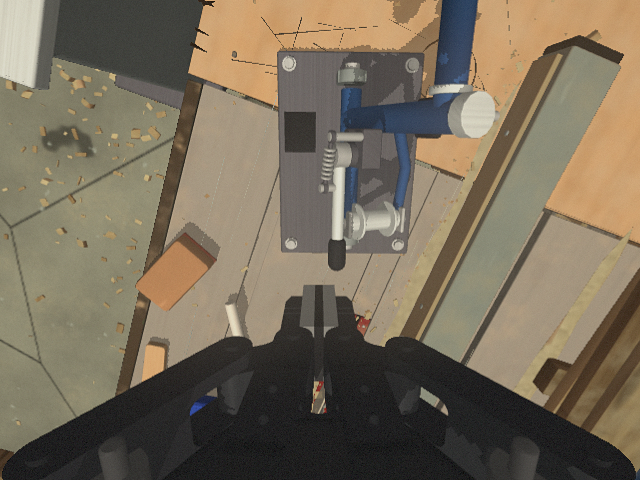

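The wrist picture matches the model: pivot near (343,155), foot near (337,255), seat tube top at (477,113), all within 5 px. Next I'll plan the press arc.

Run:
```python
from h import *
p=np.load('p.npy');p[:2]+=[1,0]
b=np.array([534.158,-155.392,341.281])
def tip(a,r,off,ex=0):
    t=fw(p,(-60,16-r*np.cos(a)-6*np.sin(a),95-r*np.sin(a)+6*np.cos(a)))[0]
    return t+(cw(p,(off,-11,0))-[p[0],p[1],0])[0]+[0,0,ex]-b
print('hover',tip(0,90,-5,30).round())
for a in np.arange(0,1.25,.1): print(round(a,1),tip(a,90,-5+8*a/1.2).round(1))
```

```text
hover [  32.  -38. -160.]
0.0 [  32.4  -38.4 -189.9]
0.1 [  29.7  -39.5 -198.2]
0.2 [  26.8  -39.8 -206.5]
0.3 [  23.6  -39.2 -214.6]
0.4 [  20.2  -37.7 -222.6]
0.5 [  16.7  -35.4 -230.3]
0.6 [  12.9  -32.3 -237.7]
0.7 [   9.1  -28.4 -244.6]
0.8 [   5.3  -23.7 -251. ]
0.9 [   1.4  -18.3 -256.9]
1.0 [  -2.4  -12.3 -262.2]
1.1 [  -6.1   -5.7 -266.8]
1.2 [  -9.7    1.5 -270.7]
```

Request:
arm_command(travel=[[0.01,-0.012,-0.05],[0.02,-0.025,-0.1],[0.032,-0.038,-0.15],[0.032,-0.038,-0.175],[0.032,-0.038,-0.18]], rot=[[0,0,0],[0,0,0],[0,0,0],[0,0,0],[0,0,0]], gripper=[0,0,0,0,0])

```text
t: 3.55
ee_pos: [564.9, -192.6, 159.2]
orientation: [-0.002, 0.576, 0.817, -0.0]
force: [-0.2, -0.7, 0.6]
width: 0.0
grip_force: 0.0
```

Request:
arm_command(travel=[[0,0,-0.006],[0.0,0,-0.01],[-0.002,-0.001,-0.018],[-0.005,-0.001,-0.026],[-0.008,-0.001,-0.034]], rot=[[0,0,0],[0,0,0],[0,0,0],[0,0,0],[0,0,0]], gripper=[0,0,0,0,0])

```text
t: 4.18
ee_pos: [557.9, -194.5, 126.9]
orientation: [0.0, 0.576, 0.817, -0.0]
force: [-1.7, -0.7, 1.8]
width: 0.1
grip_force: 1.1
```

Request:
arm_command(travel=[[-0.004,0.001,-0.009],[-0.007,0.004,-0.016],[-0.011,0.007,-0.024],[-0.015,0.011,-0.031],[-0.019,0.015,-0.037],[-0.023,0.021,-0.043],[-0.026,0.027,-0.048],[-0.03,0.033,-0.053]], rot=[[0,0,0],[0,0,0],[0,0,0],[0,0,0],[0,0,0],[0,0,0],[0,0,0],[0,0,0]], gripper=[0,0,0,0,0,0,0,0])

```text
t: 5.18
ee_pos: [528.1, -160.9, 74.0]
orientation: [0.0, 0.576, 0.817, 0.0]
force: [-0.8, -0.1, -0.2]
width: 0.0
grip_force: 0.0
```

Run:
```python
from h import *
a=read_camera('side')[150:390,200:460,::-1];cv2.imwrite('pics/s2.png',cv2.resize(a,None,fx=2.5,fy=2.5,interpolation=2))
```

```text
(no output)
```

View pics/s2.png

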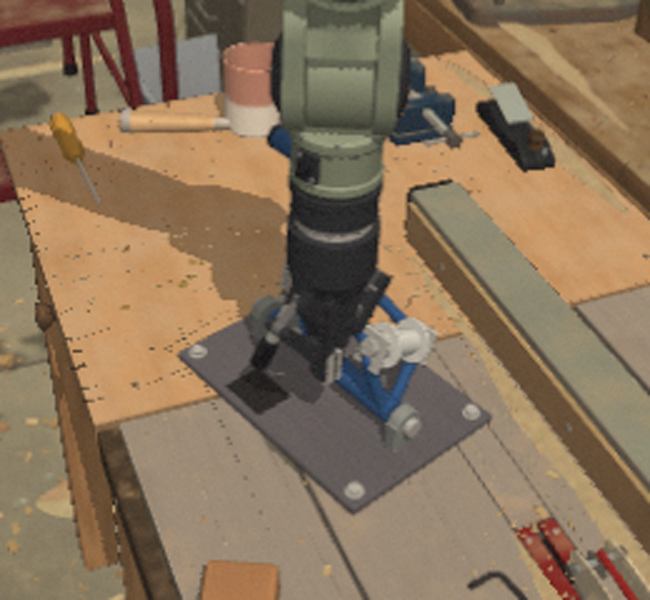

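The foot is down near the plate at crop (262,352), and the frame is still leaning. I'll back the arm off and go to the grip.

Request:
arm_command(travel=[[-0.006,-0.01,0.03],[-0.01,-0.014,0.08],[-0.01,-0.01,0.135],[-0.01,0.0,0.19],[0.0,0.03,0.23],[0.02,0.075,0.246],[0.035,0.12,0.246],[0.051,0.165,0.246],[0.051,0.171,0.246],[0.051,0.171,0.246]], rot=[[0,0,0],[0,0,0],[0,0,0],[0,0,0],[0,0,0],[0,0,0],[0,0,0],[0,0,0],[0,0,0],[0,0,0]], gripper=[0,0,0,0,0.06,0.06,0.06,0.06,0.06,0.06])

```text
t: 6.48
ee_pos: [578.9, 9.8, 320.1]
orientation: [-0.0, 0.576, 0.818, -0.0]
force: [0.1, -0.3, -1.1]
width: 59.8
grip_force: 0.0
```

Run:
```python
from h import *
o=get_obs();print({k:np.round(o[k],3).tolist() for k in('t','ee_pos','orientation','width','joints','force')})
im=read_camera('wrist');c=calibration('wrist')
q=o['orientation'];T=np.eye(4);T[:3,:3]=R.from_quat([q[1],q[2],q[3],q[0]]).as_matrix();T[:3,3]=o['ee_pos']
V=np.linalg.inv(T@np.array(c['tool_from_camera']))
p=np.load('p.npy')
P=fw(p,[(0,115,165),(0,153,165),(0,50,197)])
u=cv2.projectPoints(P,cv2.Rodrigues(V[:3,:3])[0],V[:3,3],np.array(c['K']),np.array(c['dist']))[0][:,0];print(u.round().tolist())
im=im[:,:,::-1].copy()
for x in u: cv2.circle(im,tuple(int(v) for v in x.round()),3,(0,0,255),-1)
cv2.imwrite('pics/w3.png',im)
a=read_camera('side')[150:390,200:460,::-1];cv2.imwrite('pics/s3.png',cv2.resize(a,None,fx=2.5,fy=2.5,interpolation=2))
```

```text
{'t': 6.475, 'ee_pos': [578.895, 9.794, 320.124], 'orientation': [-0.0, 0.576, 0.818, -0.0], 'width': 59.775, 'joints': [-0.11, 0.343, 0.057, 1.286, -0.0, 1.117], 'force': [0.145, -0.332, -1.1]}
[[322.0, 210.0], [322.0, 161.0], [339.0, 301.0]]
```

View pics/w3.png

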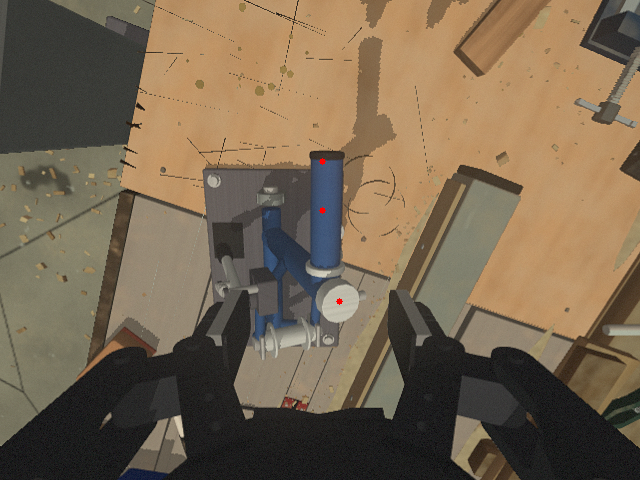

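View pics/s3.png

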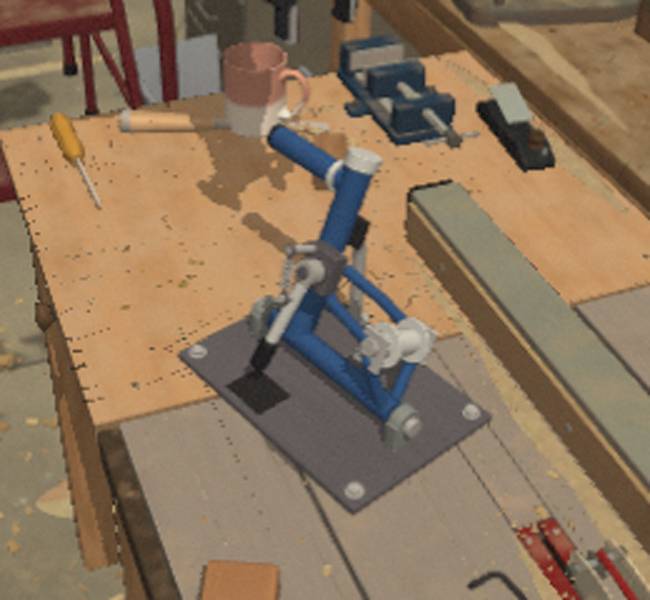

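The kickstand is fully down in the side picture, with its foot at (262,360) and the frame leaning free of the arm. In the wrist picture the tube's centreline is about 4 px right of the prediction, roughly 2 to 3 mm. I'll descend and grip.

Request:
arm_command(travel=[[0.001,0.007,-0.05],[0.001,0.014,-0.1],[0.001,0.014,-0.14],[0.001,0.014,-0.155],[0.001,0.014,-0.155],[0.001,0.014,-0.155],[0.001,0.014,-0.155],[0.001,0.014,-0.155],[0.001,0.014,-0.155],[0.001,0.014,-0.155]], rot=[[0,0,0],[0,0,0],[0,0,0],[0,0,0],[0,0,0],[0,0,0],[0,0,0],[0,0,0],[0,0,0],[0,0,0]], gripper=[0.06,0.06,0.06,0.06,0.06,0.02,0.01,0,0,0])

```text
t: 7.82
ee_pos: [580.2, 22.8, 167.3]
orientation: [0.001, 0.577, 0.817, -0.0]
force: [-4.2, -1.7, 6.9]
width: 23.5
grip_force: 58.8
```

Request:
arm_command(travel=[[0,0,0],[0,0,0],[0,0,0]], rot=[[0,0,0],[0,0,0],[0,0,0]], gripper=[0,0,0])

```text
t: 8.2
ee_pos: [580.2, 22.9, 167.3]
orientation: [0.001, 0.576, 0.817, -0.0]
force: [-2.5, -1.4, 6.5]
width: 23.6
grip_force: 58.8
```

Run:
```python
from h import *
o=get_obs();print({k:np.round(o[k],3).tolist() for k in('t','ee_pos','orientation','width','grip_force','force','torque')})
b=np.array([580.2,23.6,165.3]);p=np.load('p.npy');ax=cw(p,(0,1,0))[0]-[p[0],p[1],0];cx=cw(p,(1,0,0))[0]-[p[0],p[1],0]
# rotate rigidly about roll axis located from the grip point (radius 165, lean .4)
g=b+[0,0,21]
A=g-165*(np.sin(.4)*cx+np.cos(.4)*np.array([0,0,1]));print('axis z',A,'vision axis',cw(p,(0,115,35)))
for k in np.linspace(.04,.4,10):
    r=R.from_rotvec(-k*ax);print((r.apply(b-A)+A-b).round(1),np.degrees(r.as_rotvec()).round(2))
```

```text
{'t': 8.2, 'ee_pos': [580.23, 22.862, 167.282], 'orientation': [0.001, 0.576, 0.817, -0.0], 'width': 23.631, 'grip_force': 58.843, 'force': [-2.545, -1.359, 6.467], 'torque': [-0.414, 0.891, -0.097]}
axis z [519.71659363   1.91273476  34.32493599] vision axis [[517.71380595   1.4943676   35.        ]]
[-5.  -1.8  2.5] [ 0.77 -2.16 -0.  ]
[-10.   -3.6   4.7] [ 1.55 -4.31 -0.  ]
[-15.2  -5.4   6.8] [ 2.32 -6.47 -0.  ]
[-20.4  -7.3   8.6] [ 3.09 -8.63 -0.  ]
[-25.7  -9.2  10.2] [  3.87 -10.79  -0.  ]
[-31.  -11.1  11.5] [  4.64 -12.94  -0.  ]
[-36.4 -13.1  12.7] [  5.41 -15.1   -0.  ]
[-41.9 -15.   13.6] [  6.19 -17.26  -0.  ]
[-47.3 -17.   14.2] [  6.96 -19.42  -0.  ]
[-52.8 -18.9  14.7] [  7.74 -21.57  -0.  ]
```

Request:
arm_command(travel=[[-0.005,-0.0018,0.0025],[-0.01,-0.0036,0.0047],[-0.0152,-0.0054,0.0068],[-0.0204,-0.0073,0.0086],[-0.0257,-0.0092,0.0102],[-0.031,-0.0111,0.0115],[-0.0364,-0.0131,0.0127],[-0.0419,-0.015,0.0136],[-0.0473,-0.017,0.0142],[-0.0528,-0.0189,0.0147]], rot=[[0.77,-2.16,0],[1.55,-4.31,0],[2.32,-6.47,0],[3.09,-8.63,0],[3.87,-10.79,0],[4.64,-12.94,0],[5.41,-15.1,0],[6.19,-17.26,0],[6.96,-19.42,0],[7.74,-21.57,0]], gripper=[0,0,0,0,0,0,0,0,0,0])

```text
t: 9.45
ee_pos: [527.7, 4.8, 181.8]
orientation: [0.115, 0.564, 0.801, 0.164]
force: [-2.4, 1.0, 5.1]
width: 23.3
grip_force: 60.3
```

Request:
arm_command(travel=[[0,0,0],[0,0,0],[0,0,0]], rot=[[0,0,0],[0,0,0],[0,0,0]], gripper=[0,0,0])

```text
t: 9.82
ee_pos: [527.9, 4.9, 181.8]
orientation: [0.115, 0.565, 0.801, 0.163]
force: [-3.6, 1.6, 6.6]
width: 23.3
grip_force: 60.5
```

Run:
```python
from h import *
o=get_obs();print({k:np.round(o[k],3).tolist() for k in('t','ee_pos','orientation','width','grip_force','force','torque')})
q=o['orientation'];Rm=R.from_quat([q[1],q[2],q[3],q[0]]).as_matrix();print('grasp pt',o['ee_pos']-21*Rm[:,2])
p=np.load('p.npy')
out=[]
for n in('side','scene'):
    im=read_camera(n)[:,:,::-1].copy();s=3 if n=='side' else 4
    u=proj(n,fw(p,[(0,50,197),(0,153,165),(0,50,60),(-60,16,95)],0));print(n,u.round(1).tolist())
    x0,y0=(270,170) if n=='side' else (285,190)
    w,h=(130,180) if n=='side' else (97,135)
    im=cv2.resize(im[y0:y0+h,x0:x0+w],None,fx=s,fy=s,interpolation=2)[:540]
    for v in u: cv2.circle(im,tuple(int(k) for k in ((v-[x0,y0]+.5)*s-.5)),2,(0,0,255),-1)
    out.append(im)
cv2.imwrite('pics/f.png',np.hstack(out));print(np.hstack(out).shape)
```

```text
{'t': 9.825, 'ee_pos': [527.857, 4.881, 181.848], 'orientation': [0.115, 0.565, 0.801, 0.163], 'width': 23.288, 'grip_force': 60.534, 'force': [-3.589, 1.639, 6.577], 'torque': [0.073, 0.982, 0.009]}
grasp pt [520.11586476   2.11676649 201.17263708]
side [[319.8, 216.6], [291.0, 209.6], [318.5, 265.0], [308.5, 271.2]]
scene [[326.7, 233.9], [290.0, 237.7], [325.5, 267.1], [334.8, 276.2]]
(540, 778, 3)
```

View pics/f.png

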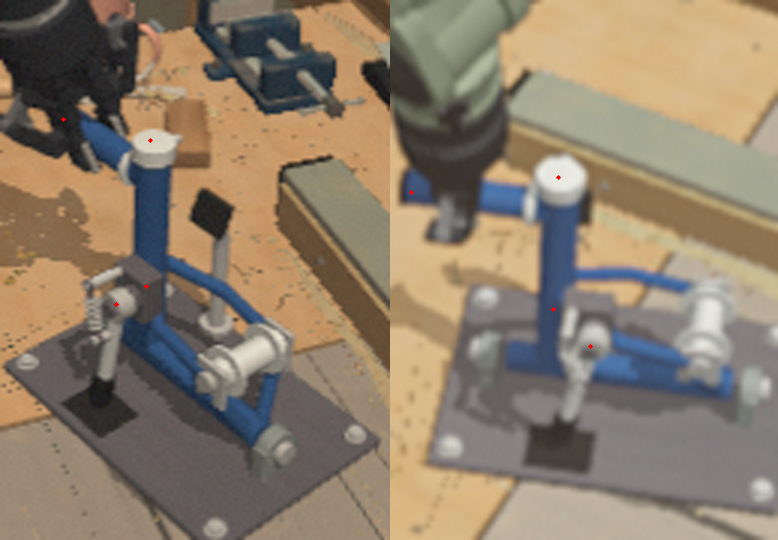

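The frame stands upright: the seat tube's top is within a few crop pixels of the upright prediction in both views. It is clear of the rest, and the kickstand is down. I'll make a 1 mm trim, let it settle and hand in.

Request:
arm_command(travel=[[-0.001,-0.0003,0],[-0.001,-0.0003,0],[-0.001,-0.0003,0],[-0.001,-0.0003,0],[-0.001,-0.0003,0],[-0.001,-0.0003,0]], rot=[[0,0,0],[0,0,0],[0,0,0],[0,0,0],[0,0,0],[0,0,0]], gripper=[0,0,0,0,0,0])

```text
t: 10.68
ee_pos: [527.1, 4.6, 181.8]
orientation: [0.115, 0.564, 0.801, 0.163]
force: [-3.2, 1.3, 5.7]
width: 23.3
grip_force: 60.4
```

```bash
python3 -c "
from rig import *
print(hand_in())"
```

```text
the job is handed in; nothing more can be done
None
```

The kickstand is flipped fully down, and the gripper is holding the frame upright (to within about 1° by my measurements), clear of the rest and off the kickstand; the job was handed in at about 11 s of the 48 s, and the hand-in gave no verdict.

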